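Register a slide carrier in a corner, then load it on the light box

TASK

Push the orange slide carrier along the blue board, without lifting it, until it sits flush against both aluminium fences of the corner. Then grip it there across its width, lift it off and lower it, without dropping it, into the four-cornered nest on the light box so that it lies flat between all four guides. Leave everything else on the bench where it is.

Things in the scene. Friction and masses are not known exactly. Their poses are not given: they have to be found in the camera images.
- carrier: orange slide carrier, a flat rigid plate 62 (x) x 130 (y) x 10 (z) mm, about 0.15 kg, with three glass slides inlaid in its top; it slides freely. Origin: centre of its underside; y runs along its length, z up. Either end may lead (it is symmetric)
- board: blue registration board, fixed, 190 (x) x 250 (y) x 10 mm, with two aluminium fences 12 mm thick that stand 12 mm above its top and form a corner. Origin: centre of its underside. The carrier starts on the board toward -x and -y of the corner, its length roughly along the board's y
- long_fence (a point): foot of the long fence's inner face, in the middle of its finger gap; axes as the board's. The fence lies along the board's +x edge, inner face at x = +81 mm of the board, from y = -75 to +125 mm with a finger gap from y = +20 to +76 mm
- side_fence (a point): foot of the side fence's inner face, in line with home; axes as the board's. The fence lies along the board's +y edge, inner face at y = +113 mm of the board, from x = -45 to +81 mm
- home (a point): point on the board's top where the centre of the carrier's underside lies once a long edge touches the long fence and a short edge the side fence: x = +50, y = +48, z = +10 mm in the board's frame; axes as the board's. The finger gap is level with this point
- lightbox: grey light box, fixed, 110 (x) x 180 (y) x 30 mm, with a white panel and four dark L-shaped corner guides on its top. Origin: centre of its underside
- nest (a point): centre of the nest on the light box's top, 30 mm above its underside; axes as the light box's. Four corner guides, 9 mm high, round a pocket of 66 (x) x 134 (y) mm: the carrier, length along y, has 2 mm to spare on every side. Between the guides 86 mm of each long side are open for the fingers
- block_blue: bystander: blue block with green caps, about 55 x 66 x 90 mm, standing; origin at the centre of its underside
- block_yellow: bystander: yellow block with green caps, about 55 x 66 x 90 mm, standing; origin at the centre of its underside
- petri: bystander: closed petri dish, 89 mm across, 15 mm high; origin at the centre of its underside
- timer: bystander: white lab timer 58 x 66 x 17 mm; origin at the centre of its underside
- bottle: bystander: white bottle with blue cap, 50 x 62 x 149 mm, standing at the back; origin at the centre of its underside
- jar: bystander: glass jar with green lid, 75 mm across, 109 mm high, standing at the back; origin at the centre of its underside

How it is judged:
On the way, in this order (a step that is already met when the one before it is completed fails the run):
1. the carrier lies flat on the board in the corner, both edges against the fences (x of carrier in the frame of home between -0.0025 and 0.0025 m and y of carrier in the frame of home between -0.0025 and 0.0025 m and z of carrier in the frame of home below 0.003 m and angle between the y axis of carrier and the y axis of home, either way round below 0.03 rad), for 0.2 s.
2. the carrier is gripped and lifted clear of the fences (z of carrier in the frame of home above 0.025 m and contact force between the fingers and carrier above 0.5 N), for 0.1 s.
At the end, for the whole second after the job is handed in: The carrier rests flat in the nest on the light box, released and still: its centre within 4 mm of the nest's centre, its underside within 3 mm of the light box's top, its length within 0.05 rad of the nest's y (either way round), level within 0.05 rad (horizontal distance between carrier and nest below 0.004 m and z of carrier in the frame of nest between -0.003 and 0.003 m and angle between the y axis of carrier and the y axis of nest, either way round below 0.05 rad and angle between carrier's own z axis and vertical below 0.05 rad and linear speed of carrier below 0.02 m/s); the robot touches nothing.
It fails at once if the carrier is lifted (more than 10 mm) off the part of the board where it started, instead of slid (judged more than 20 mm from home toward both -x and -y of the board, at 10 to 30 mm height) (z of carrier in the frame of home between 0.01 and 0.03 m and x of carrier in the frame of home between -0.15 and -0.02 m and y of carrier in the frame of home between -0.15 and -0.02 m).
It fails at once if the carrier is dropped into the nest: let go while its underside is more than 13 mm above the light box's top (horizontal distance between carrier and nest below 0.06 m and z of carrier in the frame of nest above 0.013 m and contact force between the fingers and carrier below 0.05 N).
It fails at once if the carrier is turned over or stood on edge (angle between carrier's own z axis and vertical above 0.6 rad).
It fails at once if a bystander (block, petri dish, timer, bottle or jar) is moved more than 30 mm (distance of any of block_blue, block_yellow, petri, timer, bottle, jar from where it was at the start of the episode above 0.03 m).
It also fails if it takes over 64 s, if anything falls off the work surface, if the arm or the gripper's body presses on something with over 40 N, if the wrist force passes 120 N, or if a joint passes its speed limit or range.

ROBOT

A 7-joint arm with a two-finger parallel gripper is mounted at the origin on the work surface; the furniture and walls round the work are solid. World frame = base frame: x ahead of the robot, y to its left, z up, the work surface at z = 0. Lengths are in m, angles in rad, forces in N, time in s.
With the tool pointing down it reaches from about 0.4 to 0.85 m from the base axis. Payload 6.9 kg.
Tool frame: the origin (TCP) lies between the finger pads; the fingertips stand 22 mm ahead of it and the grasp point (between the pads) lies 3 mm ahead of it; z points along the fingers, y is the line along which they close (so a half turn about z gives the same grasp; the last joint's range is limited). The gripper opens to 85 mm and grips with 20 to 120 N. Pads are 22 mm wide; open, the fingers measure 114 mm over their backs; the gripper's body (76 mm by 85 mm) begins 54 mm behind the grasp point. The pads swing forward as they close: fully open they stand 13 mm farther back than shut.
Start: joints at [1.292, 0.507, -0.238, 1.5, 0.126, 1.149, -0.155], TCP at [0.234, -0.58, 0.253] pointing down, gripper open.
Joint ranges: [-3.08, 3.08], [-0.24, 2.05], [-1.43, 1.35], [0, 2.5], [-1.52, 4.66], [0.17, 1.96], [-2.89, 2.89]. Speed limits (rad/s): [2.39, 2.39, 3.14, 3.14, 3.14, 3.14, 3.14].

INTERFACE

Orientations are given as a rotation vector (axis times angle).
In Python, from workcell import env gives the robot as it stands.
- The arm moves only by the tool drive_tool, never from a script. Its argument "targets" is a list that holds one entry, the list of rows, each a list of 4 numbers: the shift along the tool's x, y, z in units of 60 mm (1.0 is 60 mm), then the turn about the tool's z in units of 10 degrees (1.0 is 10 degrees). In form: [[[x, y, z, twist], ...]]. A call has 1 to 12 rows; each row shifts and turns the commanded pose from where the row before left it, along the tool's axes as they then stand; what a row does not reach is not made up. A row lasts 1/8 s, in which the tool goes at most 62.5 mm and 10.7 degrees, less where a joint would pass 70% of its speed; a pose out of reach is approached as far as the arm can. A call is refused whole if a number of a shift passes 1 or a number of a turn 1, either way. A call with a gripper value outside its range is refused whole. "hand" is the opening, from 0 (shut) to 1 (fully open), set as the call begins (left out, the last holds). The fingers move at their own pace and stop on an object; the grip force is fixed at half the most. Time passes only in rows, so rows that do not move let the fingers close. It gives the time, the measured TCP pose, the force, the opening and the grip force at its end, in the units of the state.
- env.sense(): the state, without advancing time (a new reading comes with each control period).
- env.camera(name): name is "scene" or "top" or "wrist"; returns the picture (420x560x3 uint8, red, green, blue); there is no depth.
- env.get_calibration(name): a dict with "fx", "fy", "cx", "cy" (pixels), "dist" ([k1, k2, p1, p2, k3] as OpenCV has them; the pictures are not rectified), "world_from_camera" (4x4, takes a point from camera to world coordinates); the wrist camera has in their place "mount" (4x4, takes a point from camera to tool coordinates, whose origin is the TCP and whose axes are the flange's). Camera axes: x right, y down, z forward; pixel columns grow to the right and rows downward; lengths in m; the calibration is good to about 2 mm. A picture is of the moment at which its call begins: read the wrist's pose just before it. get_calibration takes no time and is no camera call.
- env.finish_job(): hands the job in; it is judged then, once.
The state is a dict: "clock": time; "q": joint angles; "joint_vel": joint speeds; "joint_torque": joint torques, N m; "tcp_pos": TCP position; "orientation": TCP orientation; "ft_force": force on the tool from outside, world axes, zero at the start; "ft_torque": the same for the moment, N m; "width": finger opening in m; "gripper_force": force on a finger pad.
Only numpy, scipy, OpenCV 4.12 (cv2) and the standard library are available. Lean on these libraries where they do the work, as an engineer would, in place of code of your own. Each camera call takes 0.05 s, during which the arm holds its last target. There are 200 camera calls.

## Working session

There is one attempt and no reset: what is moved stays moved. The work goes in short steps, Python scripts to look and compute and a tool call to move; the robot and the scene stay as the last step left them, time stands still between calls to the robot, and variables do not carry over. Pictures are saved under pics/ and viewed, at most 10 in all, crops included, and the job is handed in when it is done.

Besides the shell and the picture viewer there is one more tool, called after "Call:" by a JSON object that holds its "op" and its "data", one argument or row to a line. drive_tool: Moves the arm, as the interface text tells. Its arguments: {"type":"object","properties":{"targets":{"type":"array"},"hand":{"type":"number"}},"required":["targets"]}

```bash
mkdir -p pics; python3 - <<'E'
from workcell import env
import cv2,numpy as np
s=env.sense();print({k:np.round(v,4) for k,v in s.items()})
a=env.camera("top");b=env.camera("scene")
cv2.imwrite("pics/top0.png",a[...,::-1]);cv2.imwrite("pics/scene0.png",b[...,::-1])
for n in("top","scene","wrist"):print(n,env.get_calibration(n))
E
```

```text
{'clock': np.float64(0.0), 'q': array([ 1.2925,  0.5083, -0.2375,  1.5012,  0.1257,  1.1489, -0.1548]), 'joint_vel': array([ 0.0019, -0.0019,  0.0012, -0.0006,  0.001 ,  0.0012,  0.0013]), 'joint_torque': array([-1.40000e-03, -6.20599e+01, -2.18690e+00, -2.49653e+01,
        1.29000e-02,  1.18000e-02,  0.00000e+00]), 'tcp_pos': array([ 0.2338, -0.5791,  0.2524]), 'orientation': array([-3.0822e+00, -5.9880e-01,  5.0000e-04]), 'ft_force': array([-0.876 ,  0.0573,  0.2649]), 'ft_torque': array([ 0.0184, -0.0093, -0.027 ]), 'gripper_force': np.float64(0.0), 'width': np.float64(0.0856)}
top {'fx': 440.027951439056, 'fy': 440.027951439056, 'cx': 283.28067284669345, 'cy': 215.14466287023765, 'dist': array([-0.13310755,  0.        ,  0.        ,  0.        ,  0.        ]), 'world_from_camera': array([[-0.02468424, -0.9905709 ,  0.13475896,  0.38308454],
       [-0.99952682,  0.02692951,  0.01486379, -0.0852134 ],
       [-0.01835263, -0.13432829, -0.99076692,  1.11013448],
       [ 0.        ,  0.        ,  0.        ,  1.        ]])}
scene {'fx': 426.20188192114136, 'fy': 426.20188192114136
[... 245 characters left out ...]
1316, -0.06625434,  0.00518988],
       [-0.00104083, -0.47065792, -0.88231516,  1.02233079],
       [ 0.        ,  0.        ,  0.        ,  1.        ]])}
wrist {'fx': 299.42720301382826, 'fy': 299.42720301382826, 'cx': 279.14424274343116, 'cy': 205.96232509519785, 'dist': array([-0.04049651,  0.        ,  0.        ,  0.        ,  0.        ]), 'mount': array([[-1.25214511e-04, -9.60154035e-01, -2.79471311e-01,
         7.02424244e-02],
       [ 9.99999731e-01,  8.17633566e-05, -7.28947430e-04,
         1.68124024e-03],
       [ 7.22752329e-04, -2.79471327e-01,  9.60153766e-01,
        -1.21144032e-01],
       [ 0.00000000e+00,  0.00000000e+00,  0.00000000e+00,
         1.00000000e+00]])}
```

View pics/top0.png

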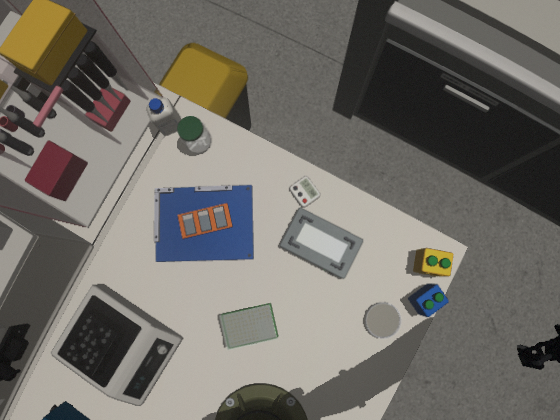

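View pics/scene0.png

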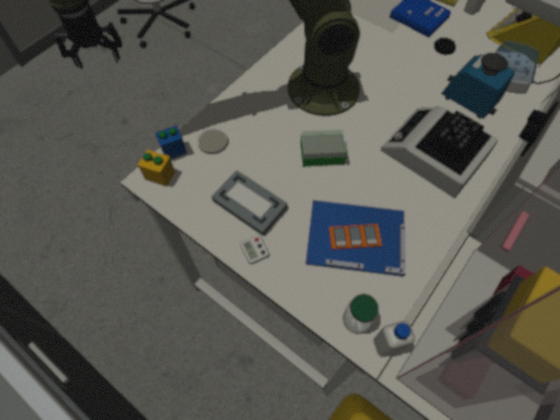

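The top view shows the blue board at (155–253, 186–261) with its fence corner top-left. The carrier is at (205, 220), the light box at (321, 243) and the timer at (304, 191). Next I'll segment these and compute coarse poses.

```bash
cat > h.py <<'E'
import numpy as np,cv2
from scipy.spatial.transform import Rotation as R
from workcell import env
def cam(n,s=None):
    c=env.get_calibration(n);K=np.array([[c['fx'],0,c['cx']],[0,c['fy'],c['cy']],[0,0,1]])
    if n=='wrist':
        T=np.eye(4);T[:3,:3]=R.from_rotvec(s['orientation']).as_matrix();T[:3,3]=s['tcp_pos'];T=T@c['mount']
    else:T=c['world_from_camera']
    return K,c['dist'],T
def ground(px,z,C):
    K,d,T=C;p=cv2.undistortPoints(np.float64(px).reshape(-1,1,2),K,d).reshape(-1,2)
    r=np.c_[p,np.ones(len(p))]@T[:3,:3].T
    return T[:3,3]+r*((z-T[2,3])/r[:,2])[:,None]
def proj(P,C):
    K,d,T=C;Ti=np.linalg.inv(T)
    return cv2.projectPoints(np.float64(P).reshape(-1,3),cv2.Rodrigues(Ti[:3,:3])[0],Ti[:3,3],K,d)[0].reshape(-1,2)
def rect(mask,z,C):
    n,l,st,_=cv2.connectedComponentsWithStats(mask.astype(np.uint8))
    k=1+st[1:,4].argmax();c=max(cv2.findContours((l==k).astype(np.uint8),0,1)[0],key=cv2.contourArea)
    g=ground(c,z,C)[:,:2];(x,y),(w,h),a=cv2.minAreaRect((g*1000).astype(np.float32))
    if w>h: w,h,a=h,w,a-90
    return np.array([x,y,w,h]),(a+90-180*np.round(0) ),st[k]   # a+90: direction of the long side, deg from world x
def go(x,y,z,yaw):
    """shift in tool units to world TCP goal; yaw = direction of tool y axis in world, deg (mod 180)"""
    s=env.sense();M=R.from_rotvec(s['orientation']).as_matrix()
    d=M.T@(np.array([x,y,z])-s['tcp_pos'])
    cur=np.degrees(np.arctan2(M[1,1],M[0,1]));t=-((yaw-cur+90)%180-90)
    print('tcp',s['tcp_pos'].round(4),'yaw',round(cur,2),'q7',s['q'][6].round(2),'| units',(d/.06).round(3),'twist',round(t/10,3),'F',s['ft_force'].round(1),'w',s['width'].round(4),'t',s['clock'])
E
python3 - <<'E'
from h import *
for n in('top','scene'):
    im=cv2.imread(f'pics/{n}0.png');h,s,v=[c.astype(int) for c in cv2.split(cv2.cvtColor(im,cv2.COLOR_BGR2HSV))]
    C=cam(n)
    m=np.zeros(h.shape,bool)
    if n=='top':m[170:280,145:265]=1
    else:m[195:280,300:410]=1
    o=(h<15)&(s>130)&m; b=(h>100)&(h<125)&(s>110)&m
    print(n,'carrier',rect(o,.02,C)); print('board',rect(b|o,.01,C))
    m[:]=0
    if n=='top':m[205:282,275:367]=1
    else:m[170:235,208:290]=1
    g=(v<150)&m; print('lb',rect(g,.03,C))
    big=im[160:290,145:375] if n=='top' else im[160:285,200:420]
    cv2.imwrite(f'pics/{n}c.png',cv2.resize(big,None,fx=3.4,fy=3.4,interpolation=2))
go(.5,0,.25,90)
E
```

```text
top carrier (array([523.28265381, 129.71871948,  60.90943146, 129.22227478]), np.float64(102.13170719146729), array([178, 204,  54,  34, 504], dtype=int32))
board (array([518.26641846, 134.13766479, 185.8237915 , 245.95097351]), np.float64(90.18148683011532), array([ 156,  186,   97,   75, 5653], dtype=int32))
lb (array([ 463.56832886, -159.87956238,  127.53899384,  184.51821899]), np.float64(61.02096939086914), array([ 278,  205,   85,   74, 2490], dtype=int32))
scene carrier (array([524.05889893, 129.43893433,  60.7587738 , 128.22094727]), np.float64(101.90027046203613), array([330, 225,  51,  24, 404], dtype=int32))
board (array([519.52331543, 133.09580994, 183.50570679, 241.77693176]), np.float64(90.24654971063137), array([ 307,  202,   96,   71, 4014], dtype=int32))
lb (array([ 464.09609985, -164.49737549,  198.37684631,  226.8167572 ]), np.float64(97.90554618835449), array([ 208,  170,   82,   65, 5324], dtype=int32))Traceback (most recent call last):
  File "<stdin>", line 16, in <module>
  File "h.py", line 28, in go
    print('tcp',s['tcp_pos'].round(4),'yaw',round(cur,2),'q7',s['q'][6].round(2),'| units',(d/.06).round(3),'twist',round(t/10,3),'F',s['ft_force'].round(1),'w',s['width'].round(4),'t',s['clock'])
                                                                                                                                                                 ^^^^^^^^^^^^^^^^
AttributeError: 'float' object has no attribute 'round'
```

View pics/topc.png

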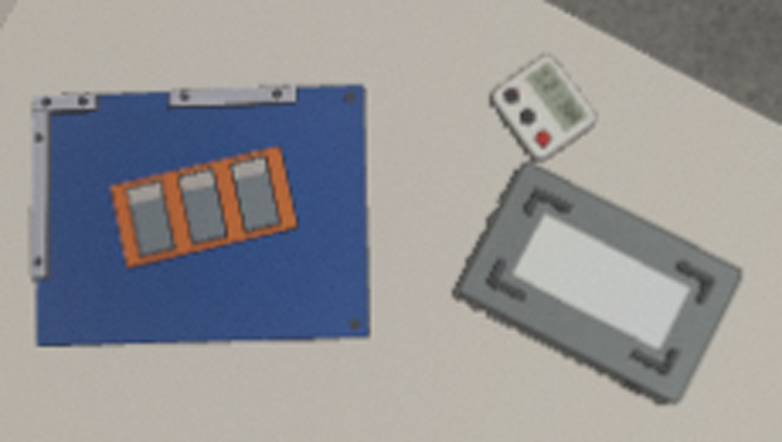

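The two cameras agree to about 1–2 mm, and the sizes match the given ones. Approximate poses:
- **Board:** (0.519, 0.134), yaw about 90.2° (y axis).
- **Carrier:** (0.524, 0.130), y axis at 102°.
- **Light box:** (0.464, −0.160), y axis at about 61°.

I'll move above the board now.

```bash
sed -i "s/s\['width'\].round(4)/round(float(s['width']),4)/;s/s\['clock'\])/round(float(s['clock']),2))/" h.py; python3 - <<'E'
from h import *
go(.45,.0,.24,90);go(.46,.13,.24,90)
s=env.sense();print(R.from_rotvec(s['orientation']).as_matrix().round(3))
E
```

```text
tcp [ 0.2338 -0.5792  0.2525] yaw -68.01 q7 -0.15 | units [ 6.956 -7.601  0.221] twist 2.199 F [-0.3 -1.1 -0.5] w 0.0853 t 0.1
tcp [ 0.2338 -0.5792  0.2525] yaw -68.01 q7 -0.15 | units [ 7.922 -9.547  0.224] twist 2.199 F [-0.3 -1.1 -0.5] w 0.0853 t 0.1
[[ 0.927  0.374 -0.001]
 [ 0.374 -0.927  0.002]
 [-0.    -0.002 -1.   ]]
```

Call:
{"op": "drive_tool", "data": {
  "targets": [
    [[0.6,-0.5,0,0],[0.6,-0.5,0,0],[0.6,-0.5,0,0],[0.6,-0.5,0,0],[0.6,-0.5,0,0],[0.5,-0.6,0,0],[0.5,-0.6,0,0],[0.5,-0.6,0,0],[0.5,-0.6,0,0],[0.5,-0.6,0,0],[0.5,-0.6,0,0],[0.5,-0.6,0,0]]
  ]
}}

```text
clock: 1.6
tcp_pos: [0.4452, -0.0593, 0.2532]
orientation: [3.084, 0.599, -0.0]
ft_force: [0.7, -0.4, -0.1]
width: 0.0855
gripper_force: 0.0
```

```bash
python3 -c "
from h import *
go(.46,.13,.24,90)"
```

```text
tcp [ 0.4452 -0.0593  0.2532] yaw -68.02 q7 -1.26 | units [ 1.41  -2.834  0.22 ] twist 2.198 F [ 0.7 -0.4 -0.1] w 0.0855 t 1.6
```

```bash
python3 - <<'E'
from h import *
s=env.sense();np.save('w1.npy',np.r_[s['tcp_pos'],s['orientation']]);a=env.camera('wrist');cv2.imwrite('pics/w1.png',a[...,::-1])
E
```

```text
(no output)
```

View pics/w1.png

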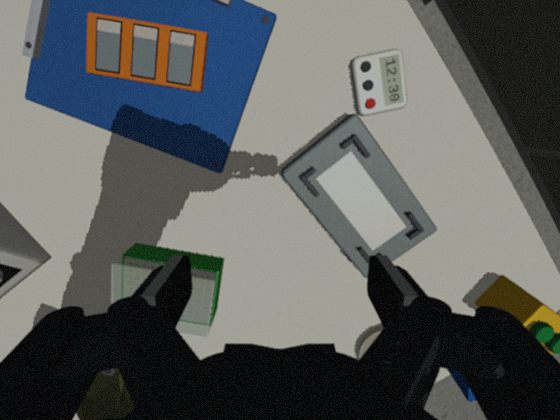

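Call:
{"op": "drive_tool", "data": {
  "targets": [
    [[0.35,-0.7,0,0],[0.35,-0.7,0,0],[0.35,-0.7,0,0],[0.35,-0.7,0,0],[0,0,0,1],[0,0,0,1],[0,0,0,0.2],[0,0,0,0]]
  ],
  "hand": 0.7
}}

```text
clock: 2.65
tcp_pos: [0.46, 0.1263, 0.2532]
orientation: [3.141, 0.004, -0.0]
ft_force: [0.7, -0.5, -0.0]
width: 0.0599
gripper_force: 0.0
```

```bash
python3 - <<'E'
from h import *
go(.45,.13,.05,90)
s=env.sense();np.save('w2.npy',np.r_[s['tcp_pos'],s['orientation']]);a=env.camera('wrist');cv2.imwrite('pics/w2.png',a[...,::-1])
E
```

```text
tcp [0.46   0.1263 0.2532] yaw -89.86 q7 -2.06 | units [-0.166 -0.062  3.387] twist 0.014 F [ 0.7 -0.5 -0. ] w 0.0599 t 2.65
```

View pics/w2.png

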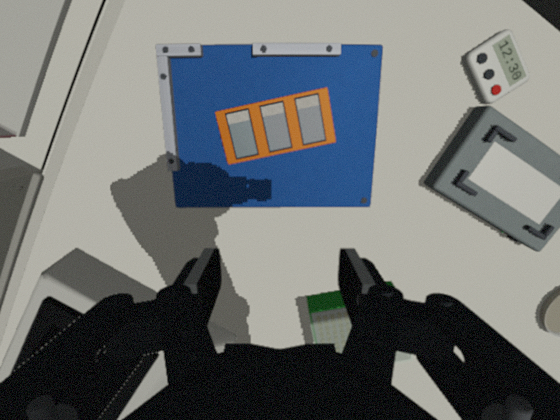

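Both wrist views show the board and carrier, and w1 also shows the light box top with its guides at (352, 143), (308, 180) and (413, 225). I'll refine the poses from these.

```bash
python3 - <<'E'
from h import *
for n in('w1','w2'):
    w=np.load(n+'.npy');C=cam('wrist',dict(tcp_pos=w[:3],orientation=w[3:]))
    im=cv2.imread(f'pics/{n}.png');h,s,v=[c.astype(int) for c in cv2.split(cv2.cvtColor(im,cv2.COLOR_BGR2HSV))]
    m=np.zeros(h.shape,bool);m[:240,:400]=1
    o=(h<17)&(s>130)&m;b=(h>95)&(h<128)&(s>110)&m
    print(n,'carrier',*rect(o,.02,C)[:2],'board',*rect(b|o,.01,C)[:2])
    m[:]=0;m[110:275,280:438]=1
    if n=='w1':print('panel',*rect((v>150)&(s<40)&m&(cv2.pointPolygonTest is not None)&(np.fromfunction(lambda y,x:(x>310)&(x<415)&(y>145)&(y<256)&(x-312>(y-185)*.55),h.shape)),.03,C)[:2])
    if n=='w1':print('lb corners',ground([(352,115),(281,172),(437,229)],.03,C).round(4)[:,:2])
    else:
        print('board bl br tr',ground([(176,207),(371,206),(383,45)],.01,C).round(4)[:,:2])
im=cv2.imread('pics/top0.png');v=im.min(2);C=cam('top')
m=np.zeros(v.shape,bool);m[220:265,295:348]=1
print('top panel',*rect((v>140)&m,.03,C)[:2])
E
```

```text
w1 carrier [523.01135254 127.92990112  61.44343948 130.37519836] 101.8256607055664 board [518.2479248  132.63632202 187.35960388 247.34925842] 90.2446908056736
panel [ 459.29034424 -162.45858765   49.9066391   118.57722473] 61.09274673461914
lb corners [[ 0.5459 -0.1074]
 [ 0.4574 -0.0585]
 [ 0.4642 -0.2645]]
w2 carrier [522.47332764 128.89920044  60.97091675 128.71963501] 101.83468246459961 board [517.74755859 133.62413025 186.20671082 246.47747803] 90.26810362935066
board bl br tr [[0.423  0.2561]
 [0.425  0.0077]
 [0.6115 0.0095]]
top panel [ 459.77218628 -161.21960449   51.78330612  119.76512146] 61.681243896484375
```

Call:
{"op": "drive_tool", "data": {
  "targets": [
    [[-0.1,0,0.8,0],[-0.1,0,0.8,0],[0,-0.05,0.8,0],[0,0,0.7,0],[0,0,0,0]]
  ]
}}

```text
clock: 3.32
tcp_pos: [0.4464, 0.1289, 0.0653]
orientation: [3.14, 0.003, -0.009]
ft_force: [0.1, 0.2, -0.2]
width: 0.06
gripper_force: 0.0
```

Call:
{"op": "drive_tool", "data": {
  "targets": [
    [[0,0,0.4,0],[0,0,0.1,0],[0,0,0,0]]
  ]
}}

```text
clock: 3.7
tcp_pos: [0.4486, 0.1296, 0.0383]
orientation: [-3.141, -0.0, -0.002]
ft_force: [0.1, -0.6, -0.3]
width: 0.0594
gripper_force: 0.0
```

```bash
python3 - <<'E'
from h import *
go(.5,.13,.035,90)
s=env.sense();np.save('w3.npy',np.r_[s['tcp_pos'],s['orientation']]);a=env.camera('wrist');cv2.imwrite('pics/w3.png',a[...,::-1])
E
```

```text
tcp [0.4486 0.1296 0.0383] yaw -89.99 q7 -2.29 | units [ 0.857 -0.007  0.056] twist 0.001 F [ 0.1 -0.6 -0.3] w 0.0594 t 3.7
```

View pics/w3.png

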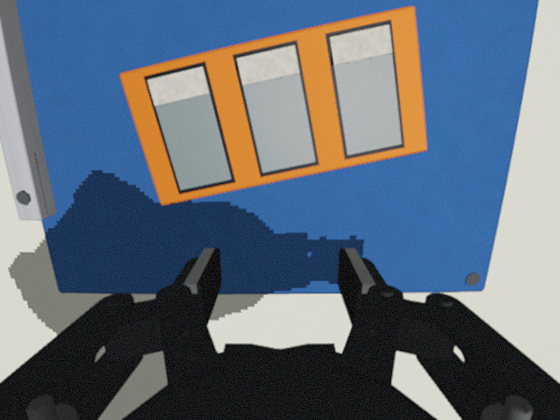

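The finger tips are at (210, 248) and (345, 248), clear of the carrier and about 16 mm ahead of the TCP at this opening. I'll lower to roughly 2–3 mm above the board.

Call:
{"op": "drive_tool", "data": {
  "targets": [
    [[0,0,0.1,0],[0,0,0.05,0],[0,0,0,0]]
  ]
}}

```text
clock: 4.12
tcp_pos: [0.448, 0.1295, 0.0282]
orientation: [3.141, -0.0, -0.001]
ft_force: [0.0, -0.2, 0.2]
width: 0.0598
gripper_force: 0.0
```

Call:
{"op": "drive_tool", "data": {
  "targets": [
    [[0.15,0,0,0],[0.1,0,0,0],[0.1,0,0,0],[0.1,0,0,0],[0.1,0,0,0],[0.1,0,0,0],[0.1,0,0,0],[0.1,0,0,0],[0.1,0,0,0],[0.1,0,0,0],[0.1,0,0,0],[0,0,0,0]]
  ]
}}

```text
clock: 5.62
tcp_pos: [0.5179, 0.1295, 0.0283]
orientation: [-3.141, 0.001, -0.001]
ft_force: [-0.4, 0.7, -0.0]
width: 0.06
gripper_force: 0.0
```

```bash
python3 - <<'E'
from h import *
go(.53,.13,.028,90)
C=cam('top');im=env.camera('top')[...,::-1]
h,s,v=[c.astype(int) for c in cv2.split(cv2.cvtColor(im.copy(),cv2.COLOR_BGR2HSV))]
m=np.zeros(h.shape,bool);m[170:280,145:265]=1
print(rect((h<17)&(s>130)&m,.02,C))
E
```

```text
tcp [0.5179 0.1295 0.0283] yaw -90.04 q7 -2.23 | units [ 0.202 -0.009  0.005] twist -0.004 F [-0.4  0.7 -0. ] w 0.06 t 5.62
(array([560.69433594, 100.58034515,  58.6721611 ,  83.0599823 ]), np.float64(88.27592468261719), array([200, 194,  33,  24, 226], dtype=int32))
```

Call:
{"op": "drive_tool", "data": {
  "targets": [
    [[0.1,0,0,0],[0.05,0,0,0],[0.03,0,0,0],[0,0,0,0]]
  ]
}}

```text
clock: 6.18
tcp_pos: [0.5259, 0.1294, 0.028]
orientation: [3.141, 0.001, -0.006]
ft_force: [-5.9, -0.3, 3.4]
width: 0.0596
gripper_force: 3.2
```

```bash
python3 - <<'E'
from h import *
go(.53,.13,.028,90)
s=env.sense();np.save('w4.npy',np.r_[s['tcp_pos'],s['orientation']]);a=env.camera('wrist');cv2.imwrite('pics/w4.png',a[...,::-1])
E
```

```text
tcp [0.5259 0.1294 0.028 ] yaw -89.98 q7 -2.22 | units [ 0.068 -0.01   0.   ] twist 0.002 F [-5.9 -0.3  3.4] w 0.0596 t 6.17
```

View pics/w4.png

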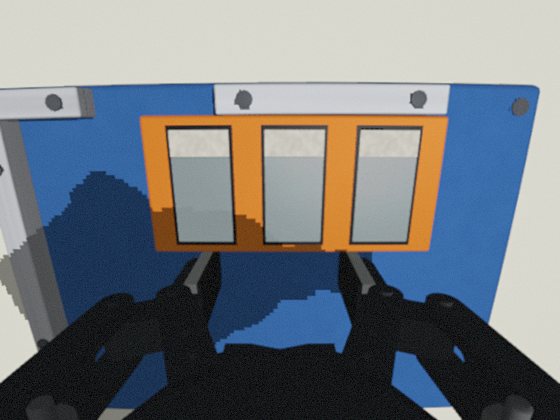

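The carrier's long edge is flush with the long fence at row 115, with 6 N of contact. Next: back off, rise, turn 90° and go round to the −y end.

Call:
{"op": "drive_tool", "data": {
  "targets": [
    [[-0.2,0,0,0],[0,0,-0.7,0],[0,0.7,-0.3,0],[0.4,0.8,0,-1],[0,0,0,-1],[0,0,0,-1],[0,0,0,-1],[0,0,0,-1],[0,0,0,-1],[0,0,0,-1],[0,0,0,-1],[0,0,0,-1]]
  ],
  "hand": 0.25
}}

```text
clock: 7.72
tcp_pos: [0.5402, 0.0394, 0.0884]
orientation: [2.215, 2.227, 0.001]
ft_force: [0.2, -0.8, 0.0]
width: 0.0214
gripper_force: 0.0
```

```bash
python3 - <<'E'
from h import *
go(.568,.03,.032,.3)
s=env.sense();w=env.camera('wrist')[...,::-1].copy();C=cam('wrist',s);np.save('w5.npy',np.r_[s['tcp_pos'],s['orientation']]);cv2.imwrite('pics/w5.png',w)
h,s,v=[c.astype(int) for c in cv2.split(cv2.cvtColor(w,cv2.COLOR_BGR2HSV))]
print(rect((h<17)&(s>130),.02,C))
E
```

```text
tcp [0.5402 0.0394 0.0884] yaw 0.3 q7 -0.79 | units [-0.159  0.461  0.94 ] twist -0.0 F [ 0.2 -0.8  0. ] w 0.0214 t 7.72
(array([567.88690186, 115.82992554,  61.22318649, 116.48386383]), np.float64(90.1113240942359), array([ 275,    0,  109,  201, 7999], dtype=int32))
```

Call:
{"op": "drive_tool", "data": {
  "targets": [
    [[-0.16,0.46,0,0],[0,0,0.6,0],[0,0,0.3,0],[0,0,0,0]]
  ]
}}

```text
clock: 8.28
tcp_pos: [0.5672, 0.0302, 0.0337]
orientation: [-2.222, -2.22, 0.001]
ft_force: [-0.9, -0.5, 0.3]
width: 0.0215
gripper_force: 0.0
```

```bash
python3 -c "
from h import *
go(.568,.106,.032,.3)"
```

```text
tcp [0.5672 0.0302 0.0337] yaw -0.06 q7 -0.82 | units [1.264 0.012 0.028] twist -0.036 F [-0.9 -0.5  0.3] w 0.0215 t 8.28
```

Push along +y, slowly near the end.

Call:
{"op": "drive_tool", "data": {
  "targets": [
    [[0.15,0,0,0],[0.1,0,0,0],[0.1,0,0,0],[0.1,0,0,0],[0.1,0,0,0],[0.1,0,0,0],[0.1,0,0,0],[0.1,0,0,0],[0.1,0,0,0],[0.1,0,0,0],[0.1,0,0,0],[0,0,0,0]]
  ]
}}

```text
clock: 9.78
tcp_pos: [0.5675, 0.1, 0.0344]
orientation: [-2.22, -2.222, -0.001]
ft_force: [-0.6, -0.3, -0.2]
width: 0.021
gripper_force: 0.0
```

Call:
{"op": "drive_tool", "data": {
  "targets": [
    [[0.04,0,0,0],[0.04,0,0,0],[0,0,0,0]]
  ]
}}

```text
clock: 10.15
tcp_pos: [0.5675, 0.1039, 0.0343]
orientation: [-2.221, -2.221, -0.0]
ft_force: [-0.3, -0.1, 0.5]
width: 0.0214
gripper_force: 0.0
```

Call:
{"op": "drive_tool", "data": {
  "targets": [
    [[0.03,0,0,0],[0.03,0,0,0],[0,0,0,0]]
  ]
}}

```text
clock: 10.52
tcp_pos: [0.5675, 0.1074, 0.0343]
orientation: [-2.222, -2.221, -0.0]
ft_force: [0.2, -1.5, 0.7]
width: 0.0215
gripper_force: 0.4
```

Call:
{"op": "drive_tool", "data": {
  "targets": [
    [[0.03,0,0,0],[0,0,0,0]]
  ]
}}

```text
clock: 10.78
tcp_pos: [0.5675, 0.1076, 0.0342]
orientation: [2.222, 2.219, -0.003]
ft_force: [-0.4, -4.5, 2.4]
width: 0.0213
gripper_force: 2.5
```

```bash
python3 - <<'E'
from h import *
go(.568,.106,.032,.3)
cv2.imwrite('pics/w6.png',env.camera('wrist')[...,::-1])
E
```

```text
tcp [0.5675 0.1076 0.0342] yaw -0.07 q7 -0.94 | units [-0.026  0.008  0.037] twist -0.037 F [-0.4 -4.5  2.4] w 0.0213 t 10.78
```

View pics/w6.png

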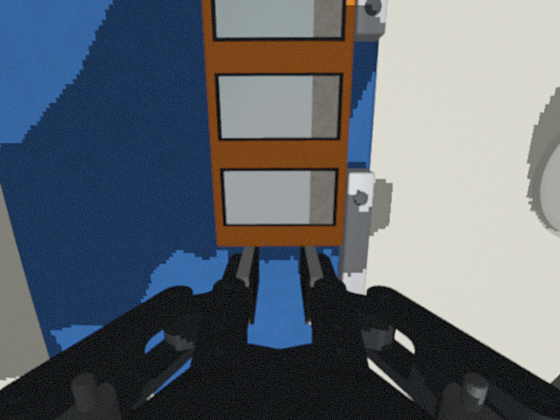

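The carrier sits against the long fence at (348, 200), and the side stop pushes back with 4.5 N. One more nudge, then I'll back off, rise, open and move over it.

Call:
{"op": "drive_tool", "data": {
  "targets": [
    [[0.03,0,0,0],[0,0,0,0],[-0.15,0,0,0],[0,0,-0.8,0],[0,0,-0.8,0],[0.7,0,0,0],[0.7,0,0,0],[0,0,0,0]]
  ],
  "hand": 0.25
}}

```text
clock: 11.82
tcp_pos: [0.5666, 0.191, 0.1311]
orientation: [-2.213, -2.226, -0.006]
ft_force: [-0.1, -0.3, -0.0]
width: 0.0213
gripper_force: 0.0
```

Call:
{"op": "drive_tool", "data": {
  "targets": [
    [[0,0,0,0],[0,0,0,0],[0,0,0,0]]
  ],
  "hand": 1.0
}}

```text
clock: 12.2
tcp_pos: [0.5677, 0.1847, 0.1301]
orientation: [2.223, 2.219, -0.001]
ft_force: [0.2, -0.9, -0.5]
width: 0.0748
gripper_force: 0.0
```

```bash
python3 - <<'E'
from h import *
go(.5685,.183,.032,.3)
s=env.sense();w=env.camera('wrist')[...,::-1].copy();C=cam('wrist',s);cv2.imwrite('pics/w7.png',w)
h,s,v=[c.astype(int) for c in cv2.split(cv2.cvtColor(w,cv2.COLOR_BGR2HSV))]
print(rect((h<17)&(s>130),.02,C))
t=env.camera('top')[...,::-1].copy();cv2.imwrite('pics/top2.png',t);h,s,v=[c.astype(int) for c in cv2.split(cv2.cvtColor(t,cv2.COLOR_BGR2HSV))]
m=np.zeros(h.shape,bool);m[170:280,145:265]=1
print(rect((h<17)&(s>130)&m,.02,cam('top')))
E
```

```text
tcp [0.5677 0.1847 0.1301] yaw -0.1 q7 -0.93 | units [-0.028  0.014  1.635] twist -0.04 F [ 0.2 -0.9 -0.5] w 0.0748 t 12.2
(array([567.40020752, 181.93865967,  61.52267456, 128.80574036]), np.float64(90.31541535258293), array([ 238,  130,   81,  153, 5129], dtype=int32))Traceback (most recent call last):
  File "<stdin>", line 8, in <module>
  File "h.py", line 19, in rect
    k=1+st[1:,4].argmax();c=max(cv2.findContours((l==k).astype(np.uint8),0,1)[0],key=cv2.contourArea)
        ~~~~~~~~~~~~~~~^^
ValueError: attempt to get argmax of an empty sequence
```

View pics/w7.png

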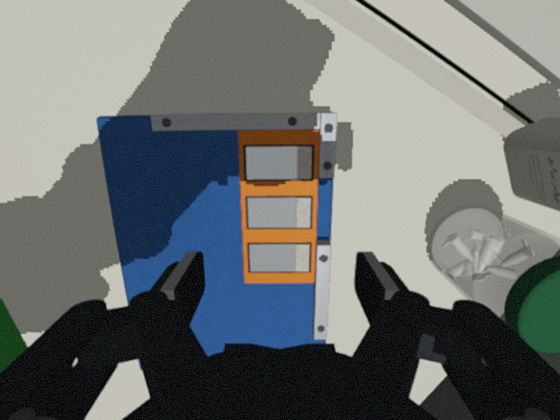

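The carrier is flush against both fences: its edges meet them at (318, 200) and (278, 130), and it measures (0.5675, 0.182) with yaw 0.3°. I'll descend and grip.

Call:
{"op": "drive_tool", "data": {
  "targets": [
    [[-0.04,0,0.5,-0.04],[0,0,0.6,0],[0,0,0.4,0],[0,0,0.16,0],[0,0,0,0]]
  ],
  "hand": 1.0
}}

```text
clock: 12.92
tcp_pos: [0.5675, 0.1834, 0.0306]
orientation: [-2.214, -2.229, 0.001]
ft_force: [0.5, -0.1, -1.0]
width: 0.0849
gripper_force: 0.0
```

```bash
python3 -c "
from h import *
go(.5675,.182,.03,.3)"
```

```text
tcp [0.5675 0.1834 0.0306] yaw 0.38 q7 -1.03 | units [-0.024  0.     0.01 ] twist 0.008 F [ 0.5 -0.1 -1. ] w 0.0849 t 12.93
```

Call:
{"op": "drive_tool", "data": {
  "targets": [
    [[-0.02,0,0,0],[0,0,0,0],[0,0,0,0],[0,0,0,0],[0,0,0,0]]
  ],
  "hand": 0
}}

```text
clock: 13.55
tcp_pos: [0.5676, 0.1823, 0.0323]
orientation: [2.213, 2.228, 0.001]
ft_force: [-1.2, -1.5, 7.4]
width: 0.0595
gripper_force: 63.4
```

Call:
{"op": "drive_tool", "data": {
  "targets": [
    [[0,0,-0.2,0],[0,0,-0.4,0],[0,0,-0.5,0],[0,0,-0.5,0],[0,0,0,0]]
  ]
}}

```text
clock: 14.18
tcp_pos: [0.5688, 0.1831, 0.1297]
orientation: [2.213, 2.227, 0.007]
ft_force: [0.2, 0.5, -2.4]
width: 0.06
gripper_force: 65.4
```

```bash
python3 - <<'E'
from h import *
go(.46,-.162,.13,-29)
s=env.sense();w=env.camera('wrist')[...,::-1].copy();C=cam('wrist',s);cv2.imwrite('pics/w8.png',w)
z=s['tcp_pos'][2]-.012+.002
h,s,v=[c.astype(int) for c in cv2.split(cv2.cvtColor(w,cv2.COLOR_BGR2HSV))]
print(rect((h<17)&(s>130),z,C))
E
```

```text
tcp [0.5688 0.1831 0.1297] yaw 0.38 q7 -0.93 | units [-5.74  -1.85  -0.024] twist 2.938 F [ 0.2  0.5 -2.4] w 0.06 t 14.18
(array([568.25720215, 191.55255127,  61.5088768 , 112.29850769]), np.float64(90.82415848970413), array([  210,   131,   139,   218, 11567], dtype=int32))
```

View pics/w8.png

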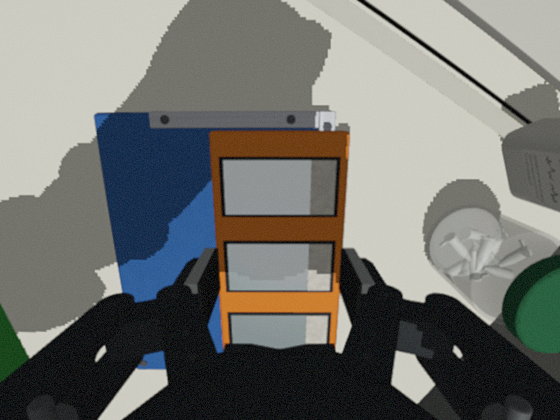

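The carrier is held level and centred (TCP offset under 1 mm), well clear of the fences. I'll move to a viewing pose set back along the nest's length.

Call:
{"op": "drive_tool", "data": {
  "targets": [
    [[-0.3,-0.1,-0.6,0],[-0.6,-0.25,-0.6,0],[-0.7,-0.25,-0.4,0],[-0.7,-0.25,-0.4,0],[-0.7,-0.25,0,0],[-0.7,-0.25,0,0],[-0.7,-0.25,0,0],[-0.7,-0.25,0,0],[-0.7,-0.25,0,0],[-0.7,-0.25,0,0],[-0.4,-0.15,0,0],[0,0,0,0]]
  ]
}}

```text
clock: 15.72
tcp_pos: [0.4187, -0.235, 0.2454]
orientation: [-2.217, -2.222, 0.002]
ft_force: [-0.3, -0.2, -1.7]
width: 0.0595
gripper_force: 65.9
```

Call:
{"op": "drive_tool", "data": {
  "targets": [
    [[0,0,0,0.7],[0,0,0,0.8],[0,0,0,0.8],[0,0,0,0.6],[0,0,0,0],[0,0,0,0]]
  ]
}}

```text
clock: 16.48
tcp_pos: [0.4204, -0.2321, 0.2465]
orientation: [-2.698, -1.608, 0.0]
ft_force: [0.7, 0.4, -1.6]
width: 0.0595
gripper_force: 65.9
```

```bash
python3 - <<'E'
from h import *
go(.46,-.162,.25,-29)
s=env.sense();w=env.camera('wrist')[...,::-1].copy();np.save('w9.npy',np.r_[s['tcp_pos'],s['orientation']]);cv2.imwrite('pics/w9.png',w)
E
```

```text
tcp [ 0.4204 -0.2321  0.2465] yaw -28.42 q7 -0.44 | units [ 1.342  0.024 -0.059] twist 0.058 F [ 0.7  0.4 -1.6] w 0.0595 t 16.48
```

View pics/w9.png

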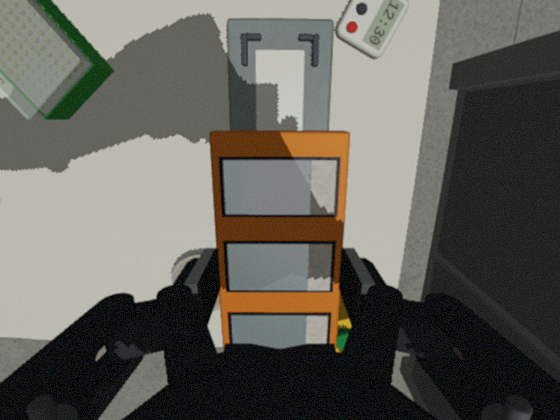

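That view shows the far light box end at (229–332, 20) with guides at (250, 40) and (311, 40), straight ahead of the carrier. From here I'll measure numerically, by fitting the known 110 × 180 outline to the edges in each picture.

```bash
cat > fit.py <<'E'
from h import *
def fit(im,C,p,W,L,z,ok,iters=8,r0=5):
    """edge-track a WxL rectangle at height z; p=[x,y,yaw of its y axis]; ok(u,v)=usable pixel"""
    g=cv2.GaussianBlur(im,(0,0),1.0).astype(np.float32);p=np.array(p,float)
    t=np.linspace(-.45,.45,60);w,l=W/2,L/2
    M=np.r_[np.c_[0*t+w,t*L],np.c_[0*t-w,t*L],np.c_[t*W,0*t+l],np.c_[t*W,0*t-l]]
    N=np.r_[[[1,0]]*60,[[-1,0]]*60,[[0,1]]*60,[[0,-1]]*60]
    for it in range(iters):
        a=p[2]-np.pi/2;Q=np.array([[np.cos(a),-np.sin(a)],[np.sin(a),np.cos(a)]])
        P=M@Q.T+p[:2];n=N@Q.T;r=r0 if it<4 else 2.5
        o=np.arange(-r,r+.01,.25)
        s=.0005; px=proj(np.c_[P,0*P[:,0]+z],C);d=(proj(np.c_[P+n*s,0*P[:,0]+z],C)-px);k=np.linalg.norm(d,axis=1)/s;d/=np.linalg.norm(d,axis=1)[:,None]
        U=px[:,None]+o[None,:,None]*d[:,None]
        V=cv2.remap(g,U[...,0].astype(np.float32),U[...,1].astype(np.float32),1)
        G=np.linalg.norm(np.gradient(V,axis=1),axis=2);j=G.argmax(1)
        e=o[j]/k;u=np.array([bool(ok(*q)) for q in px])&(G.max(1)>2)
        J=np.c_[n,(n*np.c_[-(P-p[:2])[:,1],(P-p[:2])[:,0]]).sum(1)]
        wt=u*1.
        for _ in range(5):
            s_=np.sqrt(wt);dp=np.linalg.lstsq(J*s_[:,None],e*s_,rcond=None)[0];wt=u/(1+((e-J@dp)/.001)**2)
        p+=dp
    print('x y mm',(p[:2]*1000).round(2),'yaw',np.degrees(p[2]).round(2),'n',u.sum(),'per side used/median resid mm',[(int(u[i:i+60].sum()),round(float(np.median((e-J@dp)[i:i+60][u[i:i+60]])*1000),2)) if u[i:i+60].any() else 0 for i in(0,60,120,180)])
    return p
E
python3 - <<'E'
from fit import *
for n in('w9','w1'):
    w=np.load(n+'.npy');C=cam('wrist',dict(tcp_pos=w[:3],orientation=w[3:]))
    ok=(lambda u,v:v<126 and v>5) if n=='w9' else (lambda u,v:v<225 and u<440)
    print(n);fit(cv2.imread(f'pics/{n}.png'),C,[.46,-.162,np.radians(61.3)],.110,.180,.03,ok)
print('top');fit(cv2.imread('pics/top0.png'),cam('top'),[.46,-.162,np.radians(61.3)],.110,.180,.03,lambda u,v:1,r0=3)
# carrier in hand, w9: far edge & sides, height z=tcp-.010
w=np.load('w9.npy');C=cam('wrist',dict(tcp_pos=w[:3],orientation=w[3:]))
for dz in(.008,.010,.012):
    print('carrier',dz);q=fit(cv2.imread('pics/w9.png'),C,[w[0],w[1],np.radians(61.6)],.062,.130,w[2]-dz,lambda u,v:v<245,r0=6)
E
```

```text
w9
x y mm [ 458.14 -163.12] yaw 60.97 n 132 per side used/median resid mm [(36, -0.52), (36, -0.57), (60, -0.02), 0]
w1
x y mm [ 456.74 -162.23] yaw 61.1 n 145 per side used/median resid mm [(59, -0.03), (26, 0.03), (60, -0.08), 0]
top
x y mm [ 458.92 -158.6 ] yaw 60.74 n 240 per side used/median resid mm [(60, 2.3), (60, 2.63), (60, 1.88), (60, 1.49)]
carrier 0.008
x y mm [ 420.96 -232.74] yaw 61.56 n 106 per side used/median resid mm [(23, -1.11), (23, -1.13), (60, 0.02), 0]
carrier 0.01
x y mm [ 420.9  -232.75] yaw 61.49 n 108 per side used/median resid mm [(24, -1.1), (24, -1.04), (60, -0.01), 0]
carrier 0.012
x y mm [ 420.88 -232.83] yaw 61.53 n 108 per side used/median resid mm [(24, -0.58), (24, -0.54), (60, -0.02), 0]
```

```bash
python3 -c "
from h import *
go(.4582,-.1627,.075,-29)"
```

```text
tcp [ 0.4204 -0.2323  0.2465] yaw -28.46 q7 -0.44 | units [1.32  0.003 2.858] twist 0.054 F [ 0.2  0.6 -1.5] w 0.0595 t 16.52
```

Call:
{"op": "drive_tool", "data": {
  "targets": [
    [[0.5,0,0,0.05],[0.5,0,0.2,0],[0.32,0,0.6,0],[0,0,0.7,0],[0,0,0.7,0],[0,0,0.4,0],[0,0,0.25,0],[0,0,0,0],[0,0,0,0],[0,0,0,0]]
  ]
}}

```text
clock: 17.77
tcp_pos: [0.4592, -0.1636, 0.0766]
orientation: [2.707, 1.591, 0.002]
ft_force: [-0.1, -0.3, -1.1]
width: 0.0595
gripper_force: 65.9
```

```bash
python3 - <<'E'
from fit import *
go(.4582,-.1627,.075,-29)
s=env.sense();im=env.camera('wrist')[...,::-1].copy();C=cam('wrist',s);np.save('w10.npy',np.r_[s['tcp_pos'],s['orientation']]);cv2.imwrite('pics/w10.png',im)
print('px box',proj([[.5485,-.0955,.03],[.4535,-.0365,.03],],C).round(0).tolist())
P=fit(im,C,[.458,-.163,np.radians(61)],.110,.180,.03,lambda u,v:5<v<215,r0=8)
t=s['tcp_pos']
for dz in(.0123,):q=fit(im,C,[t[0],t[1],np.radians(61.)],.062,.130,t[2]-dz,lambda u,v:5<v<235,r0=6)
a=P[2];ux=np.array([np.cos(a),np.sin(a)]);uy=np.array([ux[1],-ux[0]]);d=q[:2]-P[:2]
print('carrier minus box: along',d@ux*1e3,'across(tool y)',d@uy*1e3,'yaw',np.degrees(q[2]-a))
# grey profile along tool x across far end (col through carrier side quarter) for guides
g=cv2.cvtColor(im,cv2.COLOR_BGR2GRAY)
o=(im[...,2].astype(int)-im[...,0]>60);ys,xs=np.where(o);print('orange bbox',xs.min(),xs.max(),ys.min(),ys.max())
d=(g<60);d[200:]=0;n,l,st,c=cv2.connectedComponentsWithStats(d.astype(np.uint8));print([x.tolist() for x in st[1:] if x[4]>30])
E
```

```text
tcp [ 0.4592 -0.1636  0.0766] yaw -29.12 q7 -0.87 | units [ 0.006 -0.022  0.026] twist -0.012 F [-0.1 -0.3 -1.1] w 0.0595 t 17.77
px box [[365.0, 52.0], [147.0, 42.0]]
x y mm [ 459.98 -162.55] yaw 61.8 n 110 per side used/median resid mm [(25, -1.39), (25, -0.72), (60, -0.09), 0]
x y mm [ 459.45 -164.38] yaw 60.44 n 104 per side used/median resid mm [(22, -0.35), (22, -0.35), (60, -0.0), 0]
carrier minus box: along -1.8596935909592909 across(tool y) 0.3947914291393387 yaw -1.365987653102529
orange bbox 209 417 78 347
[[77, 0, 17, 7, 68], [436, 11, 15, 21, 73], [416, 46, 13, 20, 55], [525, 60, 35, 140, 2726], [198, 109, 45, 65, 1027], [310, 108, 20, 16, 120], [332, 109, 15, 22, 88], [218, 155, 75, 45, 418]]
```

```bash
python3 - <<'E'
from fit import *
im=cv2.imread('pics/w10.png');g=cv2.cvtColor(im,cv2.COLOR_BGR2GRAY)
print('cols 205-239, rows 40..136 step2 (mean of 5 cols)')
for c in(212,222,232,315,325,335,342):print(c,g[30:136,c-2:c+3].mean(1).astype(int).tolist())
for r in(112,118,125):print('row',r,'L',g[r-1:r+2,180:255].mean(0).astype(int).tolist(),'R',g[r-1:r+2,300:375].mean(0).astype(int).tolist())
E
```

```text
cols 205-239, rows 40..136 step2 (mean of 5 cols)
212 [191, 190, 191, 192, 192, 191, 191, 190, 186, 182, 171, 165, 156, 145, 127, 109, 105, 105, 105, 106, 105, 105, 105, 106, 104, 106, 105, 103, 105, 105, 105, 106, 103, 105, 105, 106, 104, 105, 105, 106, 106, 104, 107, 105, 105, 106, 105, 97, 78, 62, 62, 66, 63, 63, 64, 65, 66, 65, 66, 64, 67, 65, 66, 65, 64, 65, 65, 65, 64, 66, 65, 66, 64, 65, 66, 65, 64, 66, 64, 67, 59, 39, 37, 31, 28, 36, 33, 32, 33, 36, 32, 32, 26, 31, 37, 34, 36, 34, 33, 30, 40, 52, 61, 64, 66, 62]
222 [191, 191, 190, 192, 191, 192, 190, 191, 190, 191, 192, 192, 191, 191, 191, 192, 191, 191, 189, 187, 178, 160, 133, 108, 102, 106, 106, 104, 105, 106, 106, 106, 106, 107, 104, 106, 108, 106, 103, 106, 106, 105, 106, 103, 105, 107, 106, 96, 76, 62, 62, 62, 62, 64, 66, 65, 67, 65, 65, 65, 64, 64, 65, 65, 64, 64, 65, 66, 63, 65, 63, 60, 65, 63, 63, 62, 64, 65, 66, 63, 49, 35, 37, 39, 37, 34, 38, 33, 36, 36, 32, 35, 46, 62, 66, 64, 65, 64, 62, 61, 59, 59, 64, 65, 66, 65]
232 [190, 192, 190, 191, 192, 191, 191, 192, 191, 191, 191, 191, 191, 192, 192, 192, 191, 190, 191
[... 3639 characters left out ...]
 130, 131, 130, 133, 133, 132, 131, 127, 122, 117, 123]
row 125 L [60, 64, 66, 68, 61, 65, 66, 64, 65, 61, 62, 64, 64, 65, 64, 62, 67, 65, 68, 62, 43, 36, 36, 35, 31, 39, 39, 40, 40, 36, 34, 32, 25, 36, 51, 66, 65, 66, 67, 65, 66, 66, 66, 65, 64, 63, 66, 62, 64, 63, 62, 62, 67, 65, 63, 65, 61, 65, 62, 66, 63, 66, 60, 64, 64, 65, 66, 64, 66, 64, 64, 63, 64, 64, 62] R [63, 62, 62, 65, 61, 67, 63, 64, 63, 62, 65, 62, 66, 67, 62, 64, 64, 63, 65, 61, 64, 66, 67, 64, 65, 68, 88, 107, 119, 128, 132, 133, 129, 121, 98, 70, 61, 45, 25, 35, 52, 66, 76, 82, 81, 81, 81, 83, 78, 75, 87, 120, 128, 129, 129, 130, 129, 130, 129, 129, 128, 129, 131, 130, 130, 132, 132, 131, 131, 129, 129, 125, 117, 113, 143]
```

```bash
python3 - <<'E'
from fit import *
w=np.load('w10.npy');C=cam('wrist',dict(tcp_pos=w[:3],orientation=w[3:]));M=R.from_rotvec(w[3:]).as_matrix()
T=lambda px,z:((ground(px,z,C)-w[:3])@M*1e3).round(2)[:,:2]
im=cv2.imread('pics/w10.png').astype(int);d=im[...,2]-im[...,0]
for r in(140,165,190,215):print(r,'orange cols',np.where(d[r,190:375]>40)[0][[0,-1]]+190)
for c in(225,250,280,310,335):print(c,'first orange row',np.where(d[100:200,c]>40)[0][0]+100)
print('box far edge',T([(212,77.5),(342,77.8)],.03));print('guide outer/inner row',T([(228,110),(228,122.5),(330,121)],.039))
print('guide outer cols',T([(199.5,118),(351,118)],.039),'inner feet',T([(213.7,125),(336,125)],.03))
x=[np.where(d[140,190:375]>40)[0][[0,-1]]+190][0]
zc=w[2]-.0123
print('carrier',T([(x[0]-.5,140),(x[1]+.5,140)],zc),'front top',T([(250,131)],zc))
E
```

```text
140 orange cols [209 349]
165 orange cols [211 348]
190 orange cols [213 346]
215 orange cols [214 345]
225 first orange row 131
250 first orange row 131
280 first orange row 131
310 first orange row 131
335 first orange row 131
box far edge [[ 90.59 -34.33]
 [ 90.42  33.69]]
guide outer/inner row [[ 73.93 -25.15]
 [ 67.78 -25.42]
 [ 68.52  26.85]]
guide outer cols [[ 70.08 -39.94]
 [ 70.05  37.56]] inner feet [[ 66.41 -34.76]
 [ 66.38  31.68]]
carrier [[ 60.64 -30.1 ]
 [ 60.63  31.65]] front top [[ 64.42 -11.81]]
```

Call:
{"op": "drive_tool", "data": {
  "targets": [
    [[0.023,-0.034,0,0],[0,0,0.13,0],[0,0,0,0],[0,0,0,0]]
  ]
}}

```text
clock: 18.32
tcp_pos: [0.4575, -0.1611, 0.0677]
orientation: [-2.708, -1.592, 0.0]
ft_force: [-0.4, 0.1, -0.9]
width: 0.0591
gripper_force: 65.9
```

```bash
cat > chk.py <<'E'
from fit import *
s=env.sense();go(.4582,-.1627,.0523,-29)
im=env.camera('wrist')[...,::-1].copy();C=cam('wrist',s);M=R.from_rotvec(s['orientation']).as_matrix();t=s['tcp_pos']
T=lambda px,z:((ground(px,z,C)-t)@M*1e3).round(2)[:,:2]
g=cv2.cvtColor(im,cv2.COLOR_BGR2GRAY);b=im.astype(int);d=b[...,2]-b[...,0]
x=np.where(d[140,190:375]>40)[0][[0,-1]]+190;zc=t[2]-.0123
print('carrier',x,T([(x[0]-.5,140),(x[1]+.5,140)],zc),'front rows',[int(np.where(d[100:200,c]>40)[0][0])+100 for c in(225,335)],T([(250,131)],zc))
for c in(222,232,325,335):print(c,'from row 60',g[60:134,c-2:c+3].mean(1).astype(int).tolist())
def cross(v,o,lo):
    v=v.astype(float);i=np.abs(np.diff(v)).argsort()[::-1][:6];return sorted((i+o+1).tolist())
for r in(112,116,120,124,128):print(r,'L',g[r-1:r+2,175:225].mean(0).astype(int).tolist(),'R',g[r-1:r+2,325:375].mean(0).astype(int).tolist())
np.save('last.npy',np.r_[t,s['orientation']])
E
python3 chk.py
```

```text
tcp [ 0.4575 -0.1611  0.0677] yaw -29.1 q7 -0.89 | units [-0.017  0.024  0.257] twist -0.01 F [-0.4  0.1 -0.9] w 0.0591 t 18.32
carrier [210 349] [[ 60.63 -29.68]
 [ 60.63  31.63]] front rows [131, 131] [[ 64.42 -11.82]]
222 from row 60 [107, 109, 107, 108, 108, 108, 108, 107, 108, 107, 107, 107, 108, 109, 106, 107, 108, 106, 94, 66, 62, 66, 65, 67, 65, 68, 66, 68, 66, 67, 67, 68, 65, 65, 68, 67, 68, 66, 66, 68, 64, 68, 66, 65, 66, 65, 66, 67, 63, 67, 67, 68, 64, 44, 33, 36, 39, 40, 38, 39, 36, 37, 37, 35, 35, 46, 67, 67, 65, 65, 63, 58, 65, 65]
232 from row 60 [107, 107, 108, 108, 109, 106, 107, 109, 108, 107, 107, 109, 107, 108, 108, 107, 109, 107, 91, 66, 61, 63, 65, 64, 65, 65, 68, 65, 65, 67, 67, 69, 66, 69, 67, 66, 64, 67, 66, 68, 64, 66, 67, 66, 67, 66, 65, 68, 65, 67, 67, 66, 56, 38, 35, 39, 37, 41, 37, 37, 39, 39, 39, 31, 35, 49, 63, 67, 65, 64, 61, 60, 65, 65]
325 from row 60 [194, 193, 194, 194, 194, 194, 194, 193, 193, 196, 194, 195, 191, 176, 151, 124, 109, 94, 84, 92, 106, 111, 118, 121, 125, 132, 133, 133, 132, 132, 132, 132, 131, 132, 132, 132, 132, 132, 131, 132, 132
[... 1947 characters left out ...]
 28, 28, 32, 38, 39, 38, 38, 41, 40, 39, 36, 38] R [44, 42, 40, 45, 40, 50, 58, 64, 67, 68, 77, 82, 86, 84, 82, 80, 78, 64, 66, 65, 65, 59, 53, 35, 45, 59, 71, 84, 82, 82, 83, 84, 84, 81, 75, 89, 125, 134, 133, 134, 130, 134, 131, 132, 131, 132, 133, 132, 134, 134]
128 L [107, 100, 75, 63, 62, 66, 64, 66, 67, 69, 66, 66, 68, 67, 67, 65, 63, 66, 67, 63, 67, 67, 68, 67, 69, 64, 51, 40, 33, 33, 37, 35, 40, 38, 32, 39, 39, 33, 30, 27, 31, 54, 66, 68, 68, 67, 64, 67, 63, 69] R [64, 65, 68, 64, 64, 64, 63, 73, 99, 125, 132, 132, 133, 132, 131, 133, 129, 111, 82, 67, 58, 39, 28, 35, 46, 62, 76, 82, 81, 83, 84, 87, 83, 83, 77, 93, 122, 133, 133, 130, 131, 132, 132, 131, 133, 131, 131, 131, 133, 134]
```

```bash
python3 - <<'E'
from h import *
w=np.load('last.npy');C=cam('wrist',dict(tcp_pos=w[:3],orientation=w[3:]));M=R.from_rotvec(w[3:]).as_matrix()
T=lambda px,z:((ground(px,z,C)-w[:3])@M*1e3).round(2)[:,:2].tolist()
print('far',T([(225,78.5),(330,78.5)],.03),'outer/inner bar',T([(228,112.5),(228,125.3),(330,124)],.039),T([(228,125.3)],.03))
print('outer cols',T([(201,120),(361,120)],.039),'inner',T([(215.8,128),(345.5,128)],.03),T([(215.8,128),(348,128)],.039))
E
```

```text
far [[88.96, -26.03], [88.93, 26.0]] outer/inner bar [[72.52, -23.75], [66.55, -24.01], [67.15, 25.45]] [[66.38, -25.51]]
outer cols [[69.1, -37.0], [69.1, 40.4]] inner [[65.06, -31.88], [65.06, 35.02]] [[65.3, -30.02], [65.3, 34.31]]
```

The carrier is within about 0.6 mm laterally and 0.3 mm lengthwise of nest centre. I'll trim that and lower gently.

Call:
{"op": "drive_tool", "data": {
  "targets": [
    [[0,0.01,0,0],[0,0,0.05,0],[0,0,0.05,0],[0,0,0.04,0],[0,0,0,0],[0,0,0,0]]
  ]
}}

```text
clock: 19.12
tcp_pos: [0.4581, -0.1615, 0.0595]
orientation: [-2.708, -1.592, -0.0]
ft_force: [-0.1, -0.0, -1.5]
width: 0.0594
gripper_force: 65.9
```

Call:
{"op": "drive_tool", "data": {
  "targets": [
    [[0,0,0.04,0],[0,0,0.04,0],[0,0,0,0]]
  ]
}}

```text
clock: 19.5
tcp_pos: [0.4579, -0.1615, 0.0545]
orientation: [-2.708, -1.592, 0.0]
ft_force: [0.4, -0.3, -1.7]
width: 0.0588
gripper_force: 65.9
```

Call:
{"op": "drive_tool", "data": {
  "targets": [
    [[0,0,0.03,0],[0,0,0.02,0],[0,0,0,0]]
  ]
}}

```text
clock: 19.88
tcp_pos: [0.4581, -0.1615, 0.0523]
orientation: [2.708, 1.592, -0.0]
ft_force: [-2.0, 0.3, 7.4]
width: 0.0596
gripper_force: 67.0
```

Call:
{"op": "drive_tool", "data": {
  "targets": [
    [[0,0,0,0],[0,0,0,0],[0,0,0,0],[0,0,0,0]]
  ],
  "hand": 0.9
}}

```text
clock: 20.38
tcp_pos: [0.4581, -0.1615, 0.0516]
orientation: [-2.708, -1.592, -0.0]
ft_force: [-1.0, -0.7, -0.5]
width: 0.0768
gripper_force: 0.0
```

Call:
{"op": "drive_tool", "data": {
  "targets": [
    [[0,0,-0.2,0],[0,0,-0.6,0],[0,0,-0.8,0],[0,0,-0.8,0],[-0.7,0,-0.6,0],[-0.7,0,0,0],[0,0,0,0],[0,0,0,0]]
  ]
}}

```text
clock: 21.38
tcp_pos: [0.4172, -0.2344, 0.2321]
orientation: [-2.708, -1.592, -0.001]
ft_force: [0.4, 0.5, -0.3]
width: 0.0768
gripper_force: 0.0
```

```bash
python3 - <<'E'
from fit import *
go(.458,-.162,.25,-29)
s=env.sense();im=env.camera('wrist')[...,::-1].copy();C=cam('wrist',s);cv2.imwrite('pics/w11.png',im)
ok=lambda u,v:5<v<240
print('carrier');q=fit(im,C,[.458,-.162,np.radians(61)],.062,.130,.04,ok)
print('box');p=fit(im,C,[.458,-.162,np.radians(61)],.110,.180,.03,ok)
h,S,v=[c.astype(int) for c in cv2.split(cv2.cvtColor(im,cv2.COLOR_BGR2HSV))]
print('orange rect',rect((h<17)&(S>130)&(np.indices(h.shape)[0]<250),.04,C))
im=env.camera('top')[...,::-1].copy();h,S,v=[c.astype(int) for c in cv2.split(cv2.cvtColor(im,cv2.COLOR_BGR2HSV))]
m=np.zeros(h.shape,bool);m[205:282,275:367]=1
try:print('top',rect((h<17)&(S>110)&m,.04,cam('top')))
except Exception as e:print(e)
E
```

```text
tcp [ 0.4172 -0.2344  0.2321] yaw -29.11 q7 -0.46 | units [ 1.386  0.007 -0.297] twist -0.011 F [ 0.4  0.5 -0.3] w 0.0768 t 21.38
carrier
x y mm [ 458.59 -162.16] yaw 60.83 n 240 per side used/median resid mm [(60, -0.49), (60, -0.24), (60, -0.24), (60, -0.24)]
box
x y mm [ 458.73 -162.06] yaw 60.84 n 240 per side used/median resid mm [(60, -0.57), (60, -0.76), (60, -1.38), (60, -1.16)]
orange rect (array([ 458.28652954, -162.14212036,   62.78359222,  130.6884613 ]), np.float64(60.72001647949219), array([ 247,   33,   66,  138, 3833], dtype=int32))
top (array([ 460.09481812, -161.12187195,   63.36587906,  131.18702698]), np.float64(61.0817756652832), array([293, 219,  59,  47, 591], dtype=int32))
```

The carrier is within 0.2 mm of the light box centre and parallel to it, its measured size at seated height matches, and the gripper is clear. I'll hand in.

```bash
python3 -c "
from workcell import env
print(env.finish_job())"
```

```text
the job is handed in; nothing more can be done
None
```

The carrier was pushed flush into the corner, gripped, lifted and set down in the nest, measured within about 0.2 mm of centre and parallel to the light box. I handed the job in at about 21 s; no verdict came back, and I viewed 11 pictures, one over the limit of 10.

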